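# Stir the chilling beads in the ice bucket

### The arm

A 6-joint arm with a two-finger parallel gripper is mounted at the origin on the work surface. World frame = base frame: x ahead of the robot, y to its left, z up, the work surface at z = 0. Lengths are in m, angles in rad, forces in N, time in s.
With the tool pointing down it reaches from about 0.375 to 0.975 m from the base axis. Payload 3.8 kg.
Tool frame: the origin (TCP) lies midway between the tips of the shut fingers; the grasp point (between the pads) lies 19 mm behind it; z points along the fingers, y is the line along which they close (so a half turn about z gives the same grasp; the last joint's range is limited). The gripper opens to 88 mm and grips with 3 to 60 N. Pads are 18 mm wide; open, the fingers measure 123 mm over their backs; the gripper's body (75 mm by 187 mm) begins 45 mm behind the grasp point.
Start: joints at [1.2, 0.264, 1.604, -0, 1.274, -0.037], TCP at [0.221, 0.638, 0.239] pointing down, gripper open.
Joint ranges: [-2.63, 2.63], [-0.94, 2.18], [0.31, 2.57], [-1.31, 4.45], [0, 2.66], [-2.55, 2.55]. Speed limits (rad/s): [2.57, 2.57, 3.14, 3.14, 3.14, 3.14].

### API

Orientations are given as a rotation vector (axis times angle).
In Python, from cell import manip, inverse_kinematics, cams, order gives the robot as it stands. Calls block until the motion is done:
- manip.move_pose(position, orientation): joint-space move of the TCP to a pose.
- manip.move_linear(position, rate=0.15, rot=None): straight line of the TCP; rot=None keeps the orientation; rate is the mean speed in m/s.
- manip.set_joints(angles): joint-space move.
- manip.set_gripper(opening, force=None): finger opening in m; force is the grip in N (None keeps the last); returns when the fingers have stopped.
- manip.dwell(seconds).
- inverse_kinematics(position, orientation): joint angles nearest the present ones, or None.
- manip.state(): the state.
- cams.capture(name): name is "scene" or "side" or "wrist"; returns a dict with "image" (384x512x3 uint8, blue, green, red), "z_map" (384x512 float32, m along the optical axis (not along the pixel's ray), 0 where there is no reading), "intrinsics" (3x3 intrinsics, pixels), "position" and "orientation" of the camera in the world; the wrist camera has in their place "T_tool_cam" (4x4, takes a point from camera to tool coordinates, whose origin is the TCP and whose axes are the flange's). Camera axes: x right, y down, z forward; pixel columns grow to the right and rows downward; lengths in m; the calibration is good to about 2 mm. A picture is of the moment at which its call begins: read the wrist's pose just before it.
A pose or a line that the arm cannot do raises manip.IKError and nothing moves.
- order.close_job(): hands the job in; it is judged then, once.
The state is a dict: "clock": time; "joint_pos": joint angles; "joint_velocities": joint speeds; "tau": joint torques, N m; "tool_pos": TCP position; "tcp_rot": TCP orientation; "contact_force": force on the tool from outside, world axes, zero at the start; "moment": the same for the moment, N m; "gripper_width": finger opening in m; "grasp_force": force on a finger pad.
Only numpy, scipy, OpenCV 4.12 (cv2) and the standard library are available. Lean on these libraries where they do the work, as an engineer would, in place of code of your own. Each camera call takes 0.05 s, during which the arm holds its last target. There are 200 camera calls.

### The job

Take the bar spoon off its rack and stir the four stone chilling beads in the ice bucket with it until every bead has been moved at least its own width from where it lay, leaving all of them in the bucket. Do not touch the beads with the gripper, keep the bucket upright and in its place and leave the other bar things and the turntable as they are. Then hang the spoon back on its rack by its collar and let go.

Things in the scene. Friction and masses are not known exactly. Their poses are not given: they have to be found in the camera images.
- spoon_grip (a point): silver bar spoon, 185 mm long, 90 g, hanging upright, grip uppermost. Point: centre of its flat-sided grip bar, 152.5 mm above the spoon's lowest point; bar 16 mm along its x, 12 mm along its y, 65 mm tall. z runs up the spoon. Below the bar: a round collar 26 mm across, an 8 mm round shaft and a spoon bowl
- spoon_tip (a point): lowest point of the spoon, on its axis, under its olive-shaped round bowl, 24 mm across and 42 mm tall. Run round about 45 mm from the bucket's centre it pushes the beads along before it; moved outward on to a bead it pinches it against the wall and twists in the grip, so go out through a gap between beads
- spoon_collar (a point): centre of the underside of the spoon's 6 mm thick collar, 115 mm above the lowest point; it rests on the two prongs of the rack
- rack_seat (a point): fixed 165 mm high cherry wood spoon rack, foot 110 mm across, two level brass prongs on top. Point: between the prongs, level with their top, mid of the collar's place. Prongs point along -x here (roughly to the robot), 14 mm apart, open ends 32 mm out with lips 4 mm high; wooden post 28 mm behind (+x). z up. Spoon comes off by lifting 10 mm, then drawing out 60 mm along -x; back in reverse
- bucket_floor (a point): chrome ice bucket (loose, about 1.6 kg), standing on the turntable, open top, 156 mm across the rim, 100 mm high; its thin bail handle (hinged) lies folded round the outside of the rim. Point: centre of its inner floor, 6 mm above its underside, 94 mm below the rim. Inside it is 136 mm across at the floor and 148 mm at the rim. z is up
- turntable_disc (a joint): cherry wood turntable, 380 mm across, its top 22 mm above the shelf, on which bucket, mug and stopper stand; value: turn in rad from its start, counter-clockwise from above; stiff, it takes about 1.2 Nm to turn
- mug_mid (a point): hammered copper mule mug, 80 mm across, 90 mm high, handle to its +y; on the turntable; centre, half-way up. Bystander
- stopper_mid (a point): crystal decanter stopper, 60 mm across, 80 mm high, standing on the turntable; centre, half-way up. Bystander
- jigger_mid (a point): brass jigger, 52 mm across, 100 mm high, standing on the tile shelf; centre, half-way up. Bystander
- bead0_center (a point): one of four alike chunky polished, slippery dark stone chilling beads: upright short cylinder 30 mm across, 24 mm high, 45 g, on the floor of the bucket; they lie in a loose ring of about 47 mm radius whose middle is free. Point: its centre
- bead1_center (a point): one of four alike chunky polished, slippery dark stone chilling beads: upright short cylinder 30 mm across, 24 mm high, 45 g, on the floor of the bucket; they lie in a loose ring of about 47 mm radius whose middle is free. Point: its centre
- bead2_center (a point): one of four alike chunky polished, slippery dark stone chilling beads: upright short cylinder 30 mm across, 24 mm high, 45 g, on the floor of the bucket; they lie in a loose ring of about 47 mm radius whose middle is free. Point: its centre
- bead3_center (a point): one of four alike chunky polished, slippery dark stone chilling beads: upright short cylinder 30 mm across, 24 mm high, 45 g, on the floor of the bucket; they lie in a loose ring of about 47 mm radius whose middle is free. Point: its centre

How it is judged:
By the outcome, as a careful person would: the job done as asked, in the order asked, and still so for the second after the job is handed in, with the robot touching nothing.
It also fails if it takes over 58 s, if anything falls off the work surface, if the arm or the gripper's body presses on something with over 40 N, if the wrist force passes 120 N, or if a joint passes its speed limit or range.

## Working session

There is one attempt and no reset: what is moved stays moved. The work goes in short steps, each a Python script; the robot and the scene stay as the last script left them, time stands still between calls to the robot, and variables do not carry over. Pictures are saved under pics/ and viewed, at most 10 in all, crops included, and the job is handed in when it is done.

```bash
ls; mkdir -p pics; cat > h.py <<'E'
import numpy as np, cv2
from scipy.spatial.transform import Rotation as R
from cell import manip, inverse_kinematics, cams, order
def cap(name):
    s=manip.state(); c=cams.capture(name)
    if "T_tool_cam" in c:
        T=np.eye(4);T[:3,:3]=R.from_rotvec(s["tcp_rot"]).as_matrix();T[:3,3]=s["tool_pos"]
        c["T"]=T@np.array(c["T_tool_cam"])
    else:
        T=np.eye(4);o=np.array(c["orientation"],float)
        T[:3,:3]=o if o.shape==(3,3) else (R.from_rotvec(o).as_matrix() if o.size==3 else R.from_quat(o).as_matrix())
        T[:3,3]=c["position"];c["T"]=T
    return c
def ray(c,u,v):
    d=np.linalg.inv(c["intrinsics"])@np.array([u,v,1.0]);return c["T"][:3,3],c["T"][:3,:3]@d
def on_z(c,u,v,z):
    o,d=ray(c,u,v);return o+d*(z-o[2])/d[2]
def pt(c,u,v):
    o,d=ray(c,u,v);return o+d*c["z_map"][int(v),int(u)]
def cloud(c):
    v,u=np.mgrid[0:384,0:512];z=c["z_map"]
    p=np.stack([u,v,np.ones_like(u)],-1)@np.linalg.inv(c["intrinsics"]).T*z[...,None]
    P=p@c["T"][:3,:3].T+c["T"][:3,3];P[z==0]=np.nan;return P
E
python3 - <<'E'
from h import *
print(manip.state())
for n in("scene","side"):
    c=cap(n);print(n,c["orientation"],c["position"],c["intrinsics"]);cv2.imwrite(f"pics/{n}0.png",c["image"])
    np.savez(f"{n}0.npz",P=cloud(c),im=c["image"])
E
```

```text
pics
{'clock': 0.0, 'joint_pos': array([ 1.20007111e+00,  2.64722171e-01,  1.60536329e+00, -2.27385326e-05,
        1.27369324e+00, -3.68816465e-02]), 'joint_velocities': array([ 0.00046823, -0.00072165,  0.00174944, -0.00046556, -0.0017974 ,
       -0.00069578]), 'tau': array([ 1.12080692e-03, -5.02130198e+01, -3.56868410e+01,  7.29064085e-02,
        2.97236326e-02, -1.69622654e-04]), 'tool_pos': array([0.22092278, 0.63707532, 0.23741466]), 'tcp_rot': array([-0.5218878 , -3.09751192,  0.00336922]), 'contact_force': array([ 0.77652021, -0.06794661,  0.00090593]), 'moment': array([ 0.0272297 , -0.02125696,  0.03446647]), 'grasp_force': 0.0, 'gripper_width': 0.08808751264960521}
scene [-2.45296871 -0.56054255  0.18515275] [ 0.89852748 -0.65859173  1.09974875] [[449.70711398   0.         255.30513105]
 [  0.         449.70711398 189.7767428 ]
 [  0.           0.           1.        ]]
side [-2.13823891  0.60323056 -0.32771549] [ 0.22692777 -0.60701649  0.64240432] [[381.85815378   0.         257.40913247]
 [  0.         381.85815378 191.0895482 ]
 [  0.           0.           1.        ]]
```

View pics/scene0.png

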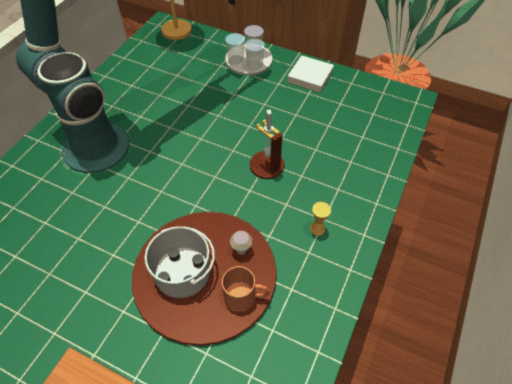

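View pics/side0.png

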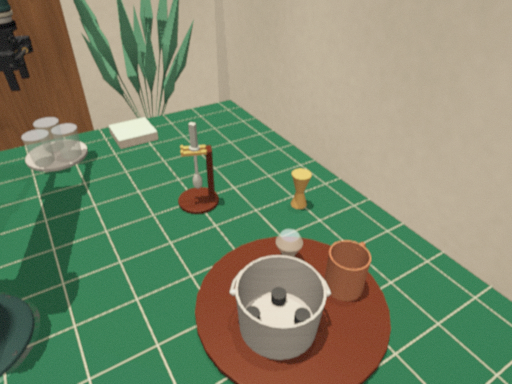

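The scene view shows the bucket at about (180,262), spoon and rack at (268,130), stopper at (240,242), mug at (240,288) and jigger at (320,215). In the side view the spoon grip is at (193,135), the prongs at (197,152) and the bucket at (280,300).

```bash
python3 - <<'E'
from h import *
from scipy.optimize import least_squares
for n,r in(("scene",(140,225,190,300)),("side",(225,250,335,360))):
    d=np.load(n+"0.npz");P=d["P"];im=d["im"]
    x0,y0,x1,y1=r if n=="side" else (140,225,220,300)
    Q=P[y0:y1,x0:x1].reshape(-1,3);Q=Q[~np.isnan(Q[:,0])]
    print(n,"bucket zmax",np.percentile(Q[:,2],[50,90,99]))
    T=Q[(Q[:,2]>.112)&(Q[:,2]<.130)]
    f=least_squares(lambda p:np.hypot(T[:,0]-p[0],T[:,1]-p[1])-p[2],[*T[:,:2].mean(0),.077],loss="soft_l1",f_scale=.002)
    print(f.x,len(T))
    pts={"scene":[(268,113),(268,122),(268,128),(276,150),(262,127),(258,165),(320,208),(240,240),(232,275)],"side":[(193,126),(193,140),(184,150),(211,165),(197,182),(301,175),(290,240),(345,250)]}[n]
    for u,v in pts: print((u,v),P[v,u].round(3),im[v,u])
    g=P[105:160,245:290] if n=="scene" else P[118:200,175:220]
    h=g.reshape(-1,3);h=h[h[:,2]>.17]
    for lo in np.arange(.15,.26,.01):
        k=h[(h[:,2]>lo)&(h[:,2]<=lo+.01)]
        if len(k):print(lo.round(2),len(k),np.median(k,0).round(4),k.min(0).round(3),k.max(0).round(3))
E
```

```text
scene bucket zmax [0.03067702 0.1115626  0.12434743]
[ 0.49669589 -0.26773727  0.07547121] 585
(268, 113) [0.539 0.165 0.235] [191 215 209]
(268, 122) [0.539 0.166 0.2  ] [84 98 98]
(268, 128) [0.54  0.166 0.177] [ 91 102 103]
(276, 150) [0.573 0.154 0.111] [ 7 18 41]
(262, 127) [0.518 0.173 0.165] [ 92 183 183]
(258, 165) [0.516 0.153 0.013] [ 31  53 109]
(320, 208) [0.761 0.025 0.101] [101 215 228]
(240, 240) [ 0.611 -0.155  0.099] [180 178 193]
(232, 275) [ 0.632 -0.241  0.075] [37 55 97]
0.17 46 [0.538  0.1678 0.1722] [0.502 0.151 0.17 ] [0.551 0.193 0.179]
0.18 10 [0.5418 0.1656 0.1854] [0.538 0.162 0.181] [0.546 0.167 0.189]
0.19 14 [0.5416 0.1663 0.1961] [0.537 0.162 0.19 ] [0.547 0.172 0.2  ]
0.2 10 [0.5429 0.1658 0.2065] [0.538 0.161 0.202] [0.547 0.171 0.21 ]
0.21 14 [0.5422 0.1658 0.2163] [0.537 0.16  0.21 ] [0.547 0.171 0.22 ]
0.22 12 [0.5412 0.1671 0.2244] [0.536 0.163 0.22 ] [0.546 0.17  0.23 ]
0.23 24 [0.5393 0.1689 0.2351] [0.532 0.165 0.23 ] [0.547 0.182 0.239]
side bucket zmax [0.04507204 0.11245522 0.12284029]
[ 0.49415575 -0.26844032  0.07539554] 1250
(193, 126) [0.537 0.165 0.232] [129 147 151]
(193, 140) [0.534 0.164 0.195] [124 139 141]
(184, 150) [0.517 0.188 0.161] [ 80 143 174]
(211, 165) [0.566 0.141 0.127] [24 39 66]
(197, 182) [0.532 0.16  0.075] [130 146 150]
(301, 175) [0.762 0.022 0.098] [128 211 233]
(290, 240) [ 0.597 -0.158  0.097] [185 187 201]
(345, 250) [ 0.681 -0.233  0.089] [ 61  87 140]
0.17 47 [0.5333 0.1662 0.1719] [0.502 0.157 0.17 ] [0.55  0.183 0.18 ]
0.18 31 [0.5337 0.1666 0.1848] [0.528 0.162 0.18 ] [0.545 0.174 0.19 ]
0.19 26 [0.5349 0.1666 0.1951] [0.528 0.161 0.19 ] [0.546 0.172 0.2  ]
0.2 27 [0.5345 0.1662 0.2044] [0.529 0.16  0.2  ] [0.545 0.176 0.21 ]
0.21 32 [0.5344 0.1667 0.2149] [0.529 0.161 0.21 ] [0.545 0.174 0.219]
0.22 25 [0.5345 0.1669 0.2239] [0.529 0.161 0.22 ] [0.546 0.176 0.229]
0.23 31 [0.536  0.1688 0.234 ] [0.529 0.161 0.23 ] [0.543 0.178 0.237]
```

```bash
python3 - <<'E'
from h import *
def grab(n):
    c=cap("wrist");cv2.imwrite(f"pics/{n}.png",c["image"]);np.savez(n+".npz",P=cloud(c),im=c["image"],T=c["T"],K=c["intrinsics"],z=c["z_map"]);return c
rot=[0,np.pi,0]  # x->-x, z down
c=cap("wrist");print(np.array(c["T_tool_cam"]).round(3))
manip.move_pose([.47,.15,.40],rot);print(manip.state()["clock"],manip.state()["joint_pos"].round(2));grab("w1")
manip.move_pose([.42,.15,.40],rot);grab("w2")
manip.move_pose([.43,-.26,.40],rot);print(manip.state()["clock"],manip.state()["joint_pos"].round(2));grab("w3")
a=cv2.imread("pics/w1.png");b=cv2.imread("pics/w3.png")
cv2.imwrite("pics/w13.png",cv2.resize(np.hstack([a,b]),(800,300)))
E
```

```text
[[-0.    -0.965 -0.261  0.068]
 [ 1.     0.    -0.001 -0.   ]
 [ 0.001 -0.261  0.965 -0.145]
 [ 0.     0.     0.     1.   ]]
2.2 [ 0.26 -0.14  1.74  0.    1.54 -1.31]
4.1333 [-0.59 -0.13  1.73  0.    1.54 -2.16]
```

View pics/w13.png

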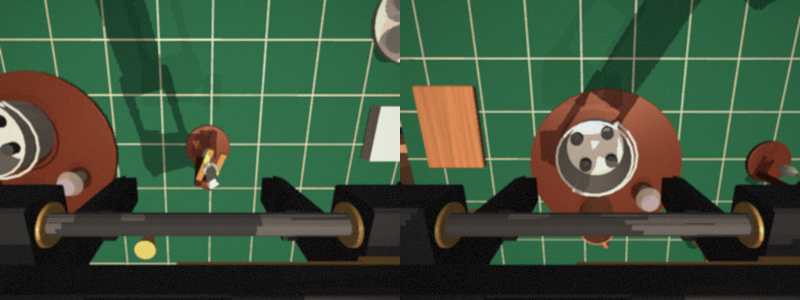

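Left (w1): spoon at about (210,175) with the rack foot at (208,145). Right (w3): four beads in a ring around (595,150), all visible.

```bash
python3 - <<'E'
from h import *
a=cv2.imread("pics/w1.png")[150:250,215:325];b=cv2.imread("pics/w3.png")[140:260,190:310]
cv2.imwrite("pics/crop.png",np.hstack([cv2.resize(a,(440,400),interpolation=2),cv2.resize(b,(360,360),interpolation=2).copy()if 0 else cv2.resize(b,(360,400),interpolation=2)]))
d=np.load("w3.npz");c={"T":d["T"],"intrinsics":d["K"]};im=d["im"];P=d["P"]
m=np.hypot(P[...,0]-.495,P[...,1]+.268)<.062; m&=(P[...,2]<.075)
fl=P[m&(im.min(-1)>120)];print("floor z",np.median(fl,0))
dark=(m&(im.max(-1)<80)).astype(np.uint8)
n,l,s,ce=cv2.connectedComponentsWithStats(dark)
for i in range(1,n):
    if s[i,4]>15: print(s[i],ce[i].round(1),on_z(c,*ce[i],.045).round(4),np.nanmedian(P[l==i],0).round(4))
# rim
g=P[(np.hypot(P[...,0]-.495,P[...,1]+.268)<.085)&(P[...,2]>.115)&(P[...,2]<.13)]
from scipy.optimize import least_squares
print(len(g),least_squares(lambda p:np.hypot(g[:,0]-p[0],g[:,1]-p[1])-p[2],[.495,-.268,.077],loss="soft_l1",f_scale=.002).x,np.median(g[:,2]))
# spoon/rack
for n in("w1","w2"):
    d=np.load(n+".npz");P=d["P"];im=d["im"].astype(int)
    near=np.hypot(P[...,0]-.54,P[...,1]-.167)<.05
    top=near&(P[...,2]>.222)&(P[...,2]<.25)
    q=P[top];r=cv2.minAreaRect((q[:,:2]*1000).astype(np.float32));print(n,"top",len(q),np.median(q,0).round(4),r)
    y=near&(P[...,2]>.145)&(P[...,2]<.178)&(im[...,2]-im[...,0]>40)
    q=P[y];
    if len(q)>4:
        print("prong",len(q),q.mean(0).round(4),q.min(0).round(3),q.max(0).round(3),cv2.minAreaRect((q[:,:2]*1000).astype(np.float32)))
E
```

```text
floor z [ 0.49230687 -0.26828406  0.02743181]
[259 166  14  12 111] [265.6 172.2] [ 0.4567 -0.2401  0.045 ] [ 0.4552 -0.2397  0.0513]
[219 170  15  16 169] [226.5 177.5] [ 0.4665 -0.3102  0.045 ] [ 0.4659 -0.309   0.0512]
[264 197  14  10 104] [270.4 201.6] [ 0.5116 -0.2307  0.045 ] [ 0.5104 -0.2306  0.0505]
[230 202  15  17 188] [237.1 210.1] [ 0.528  -0.2921  0.045 ] [ 0.5256 -0.292   0.0512]
1026 [ 0.49273929 -0.26894255  0.07520561] 0.12109086398798907
w1 top 171 [0.5339 0.1699 0.2336] ((535.5482177734375, 170.14300537109375), (11.69366455078125, 16.052734375), 32.657508850097656)
prong 658 [0.5354 0.1669 0.1643] [0.498 0.143 0.147] [0.578 0.198 0.172] ((539.1373291015625, 168.73809814453125), (34.325843811035156, 75.03321838378906), 68.01664733886719)
w2 top 99 [0.5311 0.1706 0.2304] ((530.8507690429688, 170.322509765625), (6.808745861053467, 16.762413024902344), 0.6654840707778931)
prong 595 [0.5339 0.1665 0.1639] [0.498 0.142 0.145] [0.575 0.198 0.171] ((539.3014526367188, 168.92135620117188), (34.5156135559082, 75.50064849853516), 68.48985290527344)
```

View pics/crop.png

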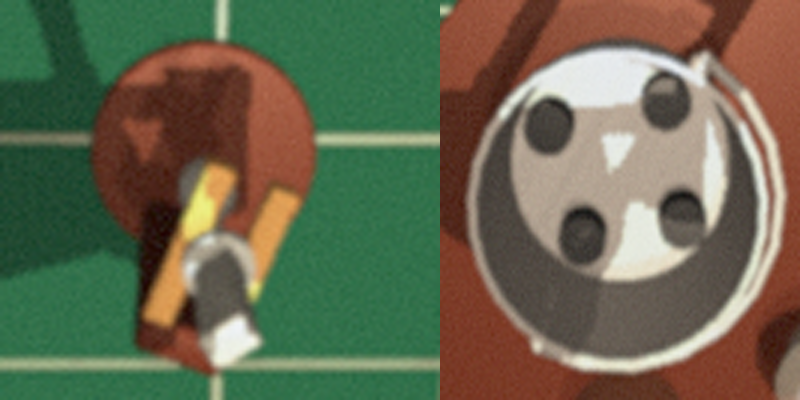

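The rack crop shows prongs running from (150,320) up to open ends near (225,170), with the collar between them and a white bar top at (230,340). In the bucket crop the beads are at (550,125), (667,98), (582,235) and (682,215), and the widest gap is between the lower-left and upper-left beads.

```bash
python3 - <<'E'
from h import *
for n in("w1","w2"):
    d=np.load(n+".npz");c={"T":d["T"],"intrinsics":d["K"]};im=d["im"].astype(int);P=d["P"]
    near=np.hypot(P[...,0]-.54,P[...,1]-.167)<.06
    m=near&(im.min(-1)>130)&(P[...,2]>.21)
    p=np.array([on_z(c,u,v,.2355)[:2]*1000 for v,u in zip(*np.nonzero(m))],np.float32)
    print(n,"top",len(p),p.mean(0),cv2.minAreaRect(p))
    m=near&(im[...,2]-im[...,0]>55)&(im[...,1]-im[...,0]>25)&(P[...,2]>.14)
    k,l,s,ce=cv2.connectedComponentsWithStats(m.astype(np.uint8))
    for i in range(1,k):
        if s[i,4]<20: continue
        v,u=np.nonzero(l==i);q=np.array([on_z(c,a,b,.165)[:2]*1000 for a,b in zip(u,v)],np.float32)
        vx,vy,x,y=cv2.fitLine(q,cv2.DIST_HUBER,0,.01,.01).ravel();t=(q-[x,y])@[vx,vy]
        print(len(q),"line",x,y,np.degrees(np.arctan2(vy,vx)),t.min(),t.max(),cv2.minAreaRect(q))
    # foot circle of rack (red-brown, low)
    f=(np.hypot(P[...,0]-.55,P[...,1]-.16)<.09)&(P[...,2]>.007)&(P[...,2]<.03);q=P[f]
    print("foot",len(q),q.mean(0),q.min(0),q.max(0))
d=np.load("w1.npz");print(d["K"])
a=d["im"];cv2.imwrite("pics/crop2.png",cv2.resize(a[195:250,240:310],(700,550),interpolation=cv2.INTER_CUBIC))
E
```

```text
w1 top 113 [534.6845  170.80504] ((534.6163940429688, 170.4866485595703), (11.68950080871582, 15.28708553314209), 30.134090423583984)
318 line 527.72345 159.47644 -21.804367 -31.730227 32.996773 ((528.84228515625, 160.54129028320312), (13.219344139099121, 64.73603057861328), 67.97904205322266)
185 line 524.4887 187.83386 -14.017082 -18.892262 24.462975 ((527.0277709960938, 186.2176971435547), (12.26999568939209, 42.61774826049805), 68.80296325683594)
foot 1864 [0.52269152 0.16881822 0.01150708] [0.47929894 0.11741972 0.00703005] [0.57609402 0.22457471 0.02861634]
w2 top 39 [529.9786 172.0651] ((529.390625, 171.59088134765625), (5.431089401245117, 12.207894325256348), 0.10898855328559875)
298 line 527.7357 159.33746 -21.399527 -32.152664 33.678658 ((528.7454833984375, 159.75509643554688), (13.31724739074707, 65.8448486328125), 69.78466033935547)
164 line 523.1724 188.17247 -12.628316 -18.668842 26.132397 ((526.3299560546875, 185.75775146484375), (12.516439437866211, 44.023948669433594), 67.61841583251953)
foot 1908 [0.52566868 0.17095525 0.01140717] [0.4797474  0.11717761 0.00707313] [0.58620707 0.22497334 0.02961512]
[[284.30829736   0.         254.66271996]
 [  0.         284.30829736 194.31629723]
 [  0.           0.           1.        ]]
```

View pics/crop2.png

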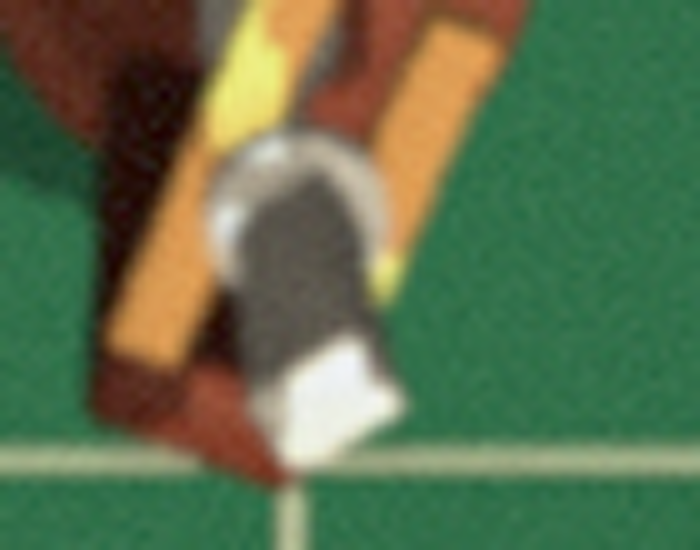

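```bash
cat >> h.py <<'E'
yaw=np.radians(-22.0); A=np.array([np.cos(yaw),np.sin(yaw),0])   # rack x
S=np.array([.5338,.1708,.186])  # TCP at grasp when spoon hangs
BC=np.array([.493,-.2685])      # bucket axis
def down(psi): return (R.from_euler('z',psi,degrees=True)*R.from_rotvec([0,np.pi,0])).as_rotvec()
E
python3 - <<'E'
from h import *
d=np.load("w1.npz");c={"T":d["T"],"intrinsics":d["K"]}
k=[on_z(c,240+x/10-.5,195+y/10-.5,.2355)[:2]*1000 for x,y in((275,385),(355,340),(405,405),(295,468))]
for i in range(4):
    e=k[(i+1)%4]-k[i];print(k[i].round(1),np.hypot(*e).round(1),np.degrees(np.arctan2(e[1],e[0])).round(0))
for psi in(-60,120,30,-150):
    ok=[]
    for p in[S,S+[0,0,.1],S-A*.06+[0,0,.13],[*BC,.3],*[[BC[0]+.045*np.cos(t),BC[1]+.045*np.sin(t),.167] for t in np.arange(0,6.3,.8)]]:
        q=inverse_kinematics(p,down(psi));ok.append(None if q is None else q[[0,5]].round(2).tolist())
    print(psi,ok)
E
```

```text
[532.3 164.6] 10.8 121.0
[526.7 173.9] 10.1 36.0
[534.8 179.9] 15.1 -58.0
[542.9 167.1] 10.8 -167.0
-60 [[0.27, -0.26], [0.27, -0.26], [0.34, -0.19], [-0.54, -1.07], [-0.5, -1.03], [-0.47, -0.99], [-0.47, -1.0], [-0.53, -1.05], [-0.59, -1.12], [-0.62, -1.15], [-0.6, -1.13], [-0.55, -1.08]]
120 [None, None, None, [-0.54, 2.07], [-0.5, 2.11], [-0.47, 2.15], [-0.47, 2.15], [-0.53, 2.09], [-0.59, 2.03], [-0.62, 1.99], [-0.6, 2.01], [-0.55, 2.06]]
30 [[0.27, -1.83], [0.27, -1.83], [0.34, -1.76], None, None, None, None, None, None, None, None, None]
-150 [[0.27, 1.31], [0.27, 1.31], [0.34, 1.38], [-0.54, 0.5], [-0.5, 0.54], [-0.47, 0.58], [-0.47, 0.57], [-0.53, 0.52], [-0.59, 0.46], [-0.62, 0.42], [-0.6, 0.44], [-0.55, 0.49]]
```

```bash
python3 - <<'E'
from h import *
f=lambda t:print(t,{k:np.round(manip.state()[k],3) for k in("clock","tool_pos","contact_force","gripper_width","grasp_force")})
manip.move_pose(S+[0,0,.09],down(-58))
manip.set_gripper(.05)
c=cap("wrist");cv2.imwrite("pics/pre.png",c["image"])
manip.move_linear(S,rate=.12);f("at")
manip.set_gripper(0,force=40);f("grip")
manip.move_linear(S+[0,0,.013],rate=.05);f("lift")
c=cap("side");a=c["image"][90:220,140:270]
b=cap("scene")["image"][80:180,210:310]
cv2.imwrite("pics/lift.png",np.hstack([cv2.resize(a,(400,400)),cv2.resize(b,(400,400))]))
E
```

```text
at {'clock': np.float64(7.525), 'tool_pos': array([0.534, 0.171, 0.187]), 'contact_force': array([ 0.433, -0.652,  1.012]), 'gripper_width': np.float64(0.05), 'grasp_force': np.float64(0.0)}
grip {'clock': np.float64(8.183), 'tool_pos': array([0.534, 0.171, 0.186]), 'contact_force': array([ 0.431, -0.708,  1.98 ]), 'gripper_width': np.float64(0.012), 'grasp_force': np.float64(39.999)}
lift {'clock': np.float64(8.592), 'tool_pos': array([0.534, 0.171, 0.2  ]), 'contact_force': array([-0.725,  0.398, -1.07 ]), 'gripper_width': np.float64(0.012), 'grasp_force': np.float64(39.999)}
```

View pics/lift.png

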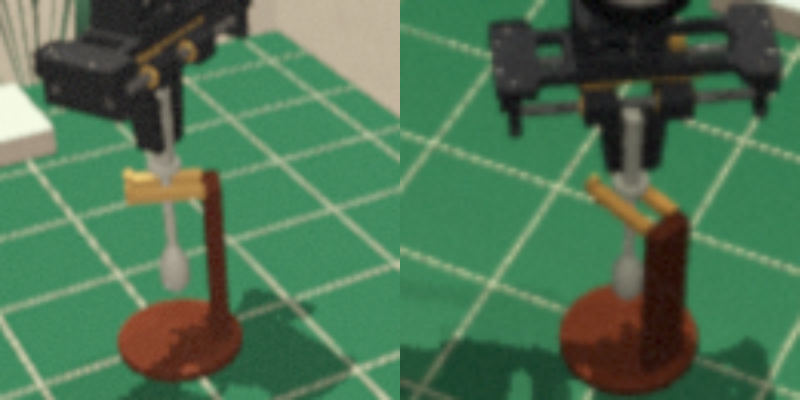

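The spoon is gripped squarely across its 12 mm width: the collar at (165,160) stands clear above the prongs and the bowl hangs vertical at (175,270). Next I draw it out and stir.

```bash
python3 - <<'E'
from h import *
f=lambda t:print(t,{k:np.round(manip.state()[k],2) for k in("clock","tool_pos","contact_force","gripper_width")})
rot=down(-58)
manip.move_linear(S+[0,0,.013]-A*.065,rate=.08);f("out")
manip.move_linear(S+[0,0,.11]-A*.065,rate=.2)
manip.move_pose([*BC,.296],rot);f("above")
c=cap("side");cv2.imwrite("pics/above.png",c["image"])
f0=manip.state()["contact_force"]
for z in(.20,.176,.171,.168):
    manip.move_linear([*BC,z],rate=.12 if z>.175 else .04)
    df=manip.state()["contact_force"]-f0
    if np.abs(df).max()>5: f("STOP");raise SystemExit
f("down")
def C(r,t):t=np.radians(t);return [BC[0]+r*np.cos(t),BC[1]+r*np.sin(t),.168]
manip.move_linear(C(.045,15.5),rate=.06);f("gap")
mx=0
for t in np.arange(30,286,15):
    manip.move_linear(C(.045,t),rate=.09);df=manip.state()["contact_force"]-f0;mx=max(mx,np.linalg.norm(df))
    if mx>8: f("STOP %g"%t);break
print("max",mx);manip.dwell(.2)
manip.move_linear(C(.0,0),rate=.08);f("end")
manip.move_linear([*BC,.296],rate=.15);f("up")
a=cap("side")["image"];b=cap("scene")["image"]
cv2.imwrite("pics/stir.png",np.hstack([cv2.resize(a[120:360,180:400],(400,436)),cv2.resize(b[210:330,130:240],(400,436))]))
E
```

```text
out {'clock': np.float64(9.65), 'tool_pos': array([0.47, 0.2 , 0.2 ]), 'contact_force': array([-1.36, -0.12, -1.8 ]), 'gripper_width': np.float64(0.01)}
above {'clock': np.float64(11.98), 'tool_pos': array([ 0.49, -0.27,  0.3 ]), 'contact_force': array([ 0.38, -0.7 , -0.01]), 'gripper_width': np.float64(0.01)}
down {'clock': np.float64(13.86), 'tool_pos': array([ 0.49, -0.27,  0.17]), 'contact_force': array([-0.12,  0.48, -1.9 ]), 'gripper_width': np.float64(0.01)}
gap {'clock': np.float64(14.76), 'tool_pos': array([ 0.54, -0.26,  0.17]), 'contact_force': array([ 0.37,  0.13, -2.01]), 'gripper_width': np.float64(0.01)}
max 1.6658503192496905
end {'clock': np.float64(20.76), 'tool_pos': array([ 0.49, -0.27,  0.17]), 'contact_force': array([-0.5 ,  0.11, -1.05]), 'gripper_width': np.float64(0.01)}
up {'clock': np.float64(21.76), 'tool_pos': array([ 0.49, -0.27,  0.29]), 'contact_force': array([ 0.21,  0.37, -1.17]), 'gripper_width': np.float64(0.01)}
```

```bash
ls pics
```

```text
above.png
crop.png
crop2.png
lift.png
pre.png
scene0.png
side0.png
stir.png
w1.png
w13.png
w2.png
w3.png
```

```bash
python3 - <<'E'
from h import *
manip.move_pose([.43,-.26,.40],down(0));print(manip.state()["clock"])
c=cap("wrist");im=c["image"];P=cloud(c)
m=(np.hypot(P[...,0]-.495,P[...,1]+.268)<.066)&(P[...,2]<.075)
dark=(m&(im.max(-1)<80)).astype(np.uint8)
n,l,s,ce=cv2.connectedComponentsWithStats(dark)
for i in range(1,n):
    if s[i,4]>15: print(s[i],on_z(c,*ce[i],.045).round(4))
g=P[(np.hypot(P[...,0]-.495,P[...,1]+.268)<.085)&(P[...,2]>.115)&(P[...,2]<.13)]
from scipy.optimize import least_squares
print(len(g),least_squares(lambda p:np.hypot(g[:,0]-p[0],g[:,1]-p[1])-p[2],[.495,-.268,.077],loss="soft_l1",f_scale=.002).x)
a=np.hstack([cv2.resize(im[120:260,150:350],(400,280)),cv2.resize(np.load("w3.npz")["im"][120:260,150:350],(400,280))])
cv2.imwrite("pics/after.png",np.vstack([a,cv2.resize(cv2.imread("pics/stir.png"),(800,300))]))
E
```

```text
22.85
[268 198  13   9  85] [ 0.5118 -0.2255  0.045 ]
[223 204  27  18 227] [ 0.5313 -0.3021  0.045 ]
[260 209   9   4  26] [ 0.5268 -0.2434  0.045 ]
664 [ 0.49261276 -0.26896539  0.07508676]
```

View pics/after.png

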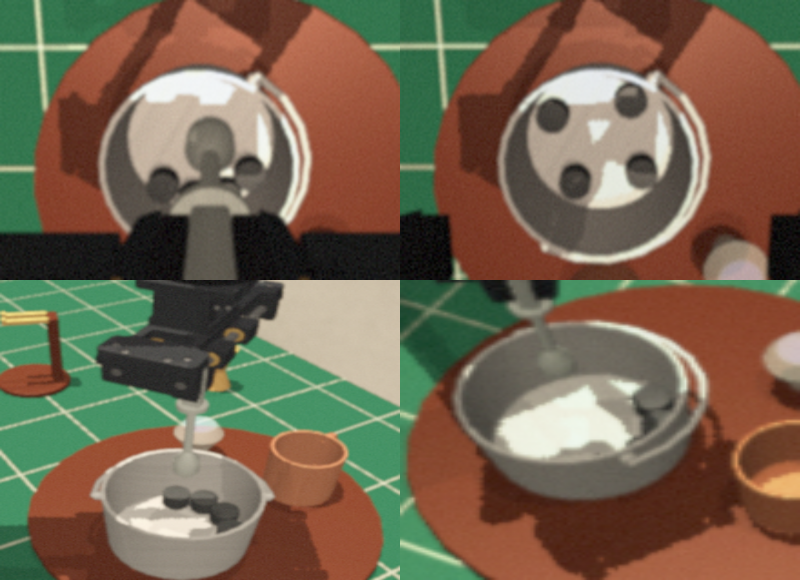

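After the stir (top left) the middle and upper part of the bucket are empty. The beads are packed on the mug side at (162,185) to (248,170), as the order-preserving push predicts. The bucket has not moved. Next I hang the spoon back and compare with the picture taken at lift-off.

```bash
python3 - <<'E'
from h import *
f=lambda t:print(t,{k:np.round(manip.state()[k],3) for k in("clock","tool_pos","contact_force","moment","gripper_width")})
manip.move_pose(S+[0,0,.11]-A*.065,down(-58))
manip.move_linear(S+[0,0,.014]-A*.065,rate=.15);manip.dwell(.2);f("pre")
manip.move_linear(S+[0,0,.014],rate=.05);manip.dwell(.2);f("in")
a=cap("side")["image"][90:220,140:270];b=cap("scene")["image"][80:180,210:310]
n=np.hstack([cv2.resize(a,(400,400)),cv2.resize(b,(400,400))]);o=cv2.imread("pics/lift.png")
cv2.imwrite("pics/in.png",np.vstack([n[100:400],o[100:400]]))
E
```

```text
pre {'clock': np.float64(25.608), 'tool_pos': array([0.474, 0.195, 0.201]), 'contact_force': array([ 0.172,  0.139, -1.874]), 'moment': array([-0.038,  0.051,  0.002]), 'gripper_width': np.float64(0.012)}
in {'clock': np.float64(27.258), 'tool_pos': array([0.534, 0.171, 0.2  ]), 'contact_force': array([-0.484, -1.081, -1.11 ]), 'moment': array([-0.036,  0.03 ,  0.043]), 'gripper_width': np.float64(0.012)}
```

View pics/in.png

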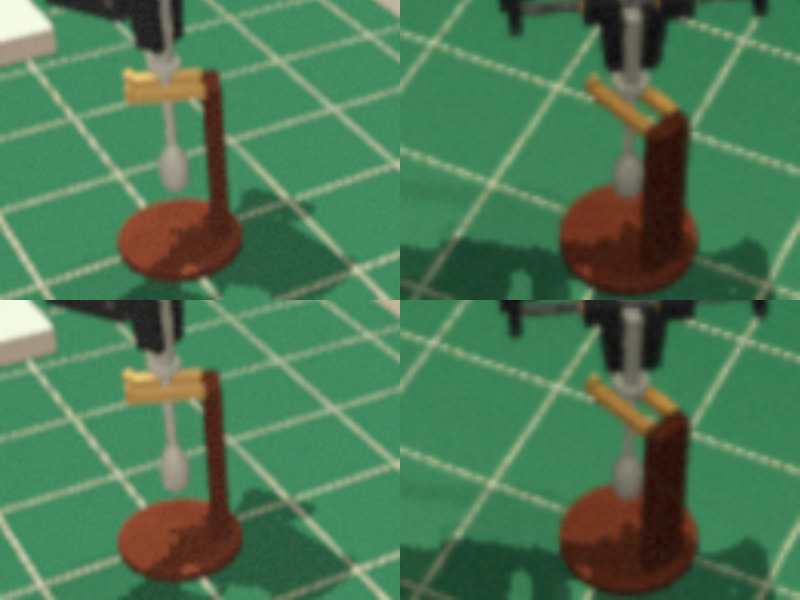

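The spoon hangs between the prongs exactly as at lift-off (bowl at (175,170), collar above the prongs), so I lower it, release it and check.

```bash
python3 - <<'E'
from h import *
f=lambda t:print(t,{k:np.round(manip.state()[k],3) for k in("clock","tool_pos","contact_force","gripper_width")})
for dz in(.004,.001,-.0005):
    manip.move_linear(S+[0,0,dz],rate=.03);manip.dwell(.1);f(dz)
manip.set_gripper(.03);manip.dwell(.3)
manip.set_gripper(.05);f("open")
manip.move_linear(S+[0,0,.10],rate=.08);manip.dwell(.5);f("away")
manip.move_pose([.40,.30,.35],down(-58))
a=cap("side");b=cap("scene")
n=np.hstack([cv2.resize(a["image"][90:220,140:270],(400,400)),cv2.resize(b["image"][80:180,210:310],(400,400))])
s=np.hstack([cv2.resize(a["image"][230:370,180:400],(400,200)),cv2.resize(b["image"][200:330,120:340],(400,200))])
cv2.imwrite("pics/fin.png",np.vstack([n,s]))
P=cloud(a)[118:200,175:220].reshape(-1,3);k=P[P[:,2]>.18];print(np.median(k,0),k.max(0))
E
```

```text
0.004 {'clock': np.float64(27.942), 'tool_pos': array([0.534, 0.171, 0.19 ]), 'contact_force': array([-1.066, -0.065, -1.003]), 'gripper_width': np.float64(0.011)}
0.001 {'clock': np.float64(28.292), 'tool_pos': array([0.534, 0.171, 0.187]), 'contact_force': array([ 0.104, -0.097, -0.439]), 'gripper_width': np.float64(0.012)}
-0.0005 {'clock': np.float64(28.642), 'tool_pos': array([0.534, 0.171, 0.186]), 'contact_force': array([-1.196, -0.892,  3.741]), 'gripper_width': np.float64(0.012)}
open {'clock': np.float64(29.883), 'tool_pos': array([0.534, 0.171, 0.186]), 'contact_force': array([ 0.893, -0.315, -0.012]), 'gripper_width': np.float64(0.05)}
away {'clock': np.float64(31.792), 'tool_pos': array([0.534, 0.171, 0.286]), 'contact_force': array([-1.065,  0.183, -1.275]), 'gripper_width': np.float64(0.05)}
[0.5324531  0.16481686 0.21054082] [0.54357043 0.17896631 0.23621447]
```

View pics/fin.png

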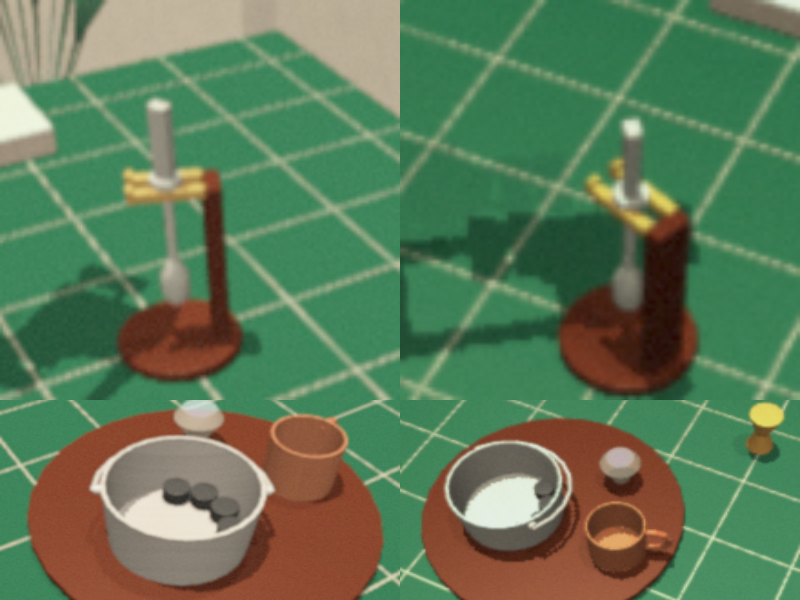

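The spoon hangs upright by its collar on both prongs at (163,180). Four beads are in the bucket at (177,490), (204,498), (225,508) and (230,522), and the other things look untouched.

```bash
python3 -c "
from h import *
print(order.close_job())"
```

```text
the job is handed in; nothing more can be done
None
```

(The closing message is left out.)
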